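Send a repaired avionics unit through the bench's one-way gate

TASK

Set the long aluminium avionics unit flat on the open infeed plate in front of the one-way gate, pointing along the lane, and let go of it. Then push it along the lane through the sprung gate flap, keeping it down on the plate and not carrying it over, until it lies flat in the receiving tray and the flap has sprung fully shut behind it. Leave the tape roll, carton, screwdriver and square spare unit where they are.

Things in the scene. Friction and masses are not known exactly. Their poses are not given: they have to be found in the camera images.
- unit_center (a point): Centre of the loose avionics unit: a plain aluminium box 130 mm long (x axis) by 52 wide (y axis) by 48 high (z up), black bezel on one end, dark vents and a blank paper label on top; 0.3 to 0.6 kg. It starts flat on the bench, so this point is 24 mm up. Either end may go first. Grip it across its 52 mm width.
- gateway (a point): Middle of the gateway of the fixed one-way gate, on the top face of its 6 mm floor plate. x axis: the way through, along the middle of the lane; y: left seen that way; z up. The lane is 68 mm wide here (y -34 to 34) from x = -35 mm on. A divider panel 46 mm above the bench runs sideways from the gateway to y = -100 and 100 mm at x = -10.
- infeed (a point): Middle of the open part of the infeed plate, on its top face, 140 mm before the gateway; axes as the gateway's. The plate is 140 mm wide and runs from x = -210 mm (gateway frame) to the gateway. No walls up to x = -90; from -85 to -35 two guides, 40 mm high, funnel the lane from about 124 to 68 mm clear.
- tray (a point): Point on the floor of the receiving tray, 160 mm beyond the gateway on the lane's middle line; axes as the gateway's. The tray is open on top; in the gateway's frame it spans y -34 to 58 mm and ends at a wall at x = 274. Its walls are 40 mm high above the plate, 6 mm thick. The unit is well placed with its centre near this point.
- flap (a joint): Flap angle, rad: 0 shut, 1.7 wide open. Steel leaf 65 mm long, 3 to 39 mm above the plate, on an upright hinge at x = 4, y = 36 mm (gateway frame). It swings only onward, to +x and the +y wall, against a light spring (1 to 3 N at the unit). To let it shut the unit's centre must be 140 mm or more past the gateway (its end sweeps a 65 mm arc) and the pusher lifted out.
- tape: Bystander: red roll of tape lying flat, 80 mm across, 25 mm high; origin under its centre.
- carton: Bystander: small closed cardboard carton 75 x 100 x 50 mm high; origin under its centre.
- screwdriver: Bystander: screwdriver 190 mm long, lying along its x axis; origin under its middle.
- spare: Bystander: square grey spare unit 100 x 100 x 36 mm high; origin under its centre.
There are look-alikes about, which are no part of the job. What is shaped like the part that bears unit_center but green or pink is not meant.

How it is judged (in metres and radians):
On the way, in this order (a step that is already met when the one before it is completed fails the run):
1. the unit stands flat on the infeed plate before the shut gate, along the lane, released (x of unit_center in the frame of gateway between -0.2 and -0.05 m and y of unit_center in the frame of gateway between -0.045 and 0.045 m and z of unit_center in the frame of gateway between 0.018 and 0.03 m and angle between unit_center's own z axis and vertical below 0.12 rad and angle between the x axis of unit_center and the x axis of gateway, either way round below 0.45 rad and contact force between unit and the fingers below 0.2 N and value of joint flap below 0.1 rad), for 0.2 s.
2. the unit, down on the plate, holds the flap open in the gateway (x of unit_center in the frame of gateway between -0.04 and 0.06 m and z of unit_center in the frame of gateway below 0.034 m and value of joint flap above 0.6 rad), for 0.1 s.
At the end, for the whole second after the job is handed in: The unit lies flat (within 7 degrees) and still on the floor of the receiving tray, wholly beyond the flap (centre 125 to 220 mm past the gateway), and the flap is shut to within 0.1 rad (x of unit_center in the frame of gateway between 0.125 and 0.22 m and y of unit_center in the frame of gateway between -0.04 and 0.065 m and z of unit_center in the frame of gateway between 0.018 and 0.03 m and angle between unit_center's own z axis and vertical below 0.12 rad and value of joint flap below 0.1 rad and linear speed of unit below 0.01 m/s); the robot touches nothing.
It fails at once if The unit is lifted more than about 25 mm off the plate while in or beyond the gateway (carried over the flap) (x of unit_center in the frame of gateway between -0.04 and 0.3 m and y of unit_center in the frame of gateway between -0.13 and 0.13 m and z of unit_center in the frame of gateway above 0.05 m).
It fails at once if The tape roll, carton, screwdriver or spare unit is moved more than 25 mm (distance of any of tape, carton, screwdriver, spare from where it was at the start of the episode above 0.025 m).
It also fails if it takes over 58 s, if anything falls off the work surface, if the arm or the gripper's body presses on something with over 40 N, if the wrist force passes 120 N, or if a joint passes its speed limit or range.

ROBOT

A 6-joint arm with a two-finger parallel gripper is mounted at the origin on the work surface. World frame = base frame: x ahead of the robot, y to its left, z up, the work surface at z = 0. Lengths are in mm, angles in degrees, forces in N, time in s.
With the tool pointing down it reaches from about 350 to 975 mm from the base axis. Payload 7.1 kg.
Tool frame: the origin (TCP) lies midway between the tips of the shut fingers; the grasp point (between the pads) lies 19 mm behind it (arm.grasp_offset is the distance from the TCP to the grasp point, in mm); z points along the fingers, y is the direction in which the jaws open and shut (so a half turn about z gives the same grasp; the last joint's range is limited). The gripper opens to 88 mm and grips with 3 to 60 N. Pads are 20 mm wide; open, the fingers measure 115 mm over their backs; the gripper's body (75 mm by 178 mm) begins 61 mm behind the grasp point.
Start: joints at [71.677, 24.242, 93.386, -0, 62.372, -1.089], TCP at [185.146, 596.93, 222.675] pointing down, gripper open.
Joint ranges: [-172.04, 172.04], [-51.8, 120.97], [4.93, 147.93], [-75.15, 255.16], [6.16, 154.13], [-145.62, 145.62]. Speed limits (degrees/s): [136.94, 136.94, 172.46, 180, 180, 180].

INTERFACE

Orientations are given as a 3x3 rotation matrix whose columns are the frame's x, y, z axes.
In Python, from station import arm gives the robot as it stands.
- The arm moves only by the shell command python3 -m creep 'ROWS'. ROWS is JSON, a list of rows, each a list of 5 numbers: the opening, from 0 (shut) to 1 (fully open), then the shift along the tool's x, y, z in mm, then the turn about the tool's z in rad. A call has 1 to 12 rows; each row shifts and turns the commanded pose from where the row before left it, along the tool's axes as they then stand; what a row does not reach is not made up. A row lasts 1/12 s, in which the tool goes at most 41.7 mm and 7.16 degrees, less where a joint would pass 70% of its speed; a pose out of reach is approached as far as the arm can. A call is refused whole if a number of a shift passes 41.7 or a number of a turn 0.125, either way. A call with a gripper value outside its range is refused whole. The fingers move at their own pace and stop on an object; the grip force is fixed at half the most. Time passes only in rows, so rows that do not move let the fingers close. It gives the time, the measured TCP pose, the force and the opening at its end, in the units of the state.
- arm.read_state(): the state, without advancing time (a new reading comes with each control period).
- arm.capture(name): name is "scene" or "top" or "wrist"; returns a dict with "pixels" (480x640x3 uint8, red, green, blue), "fx", "fy", "cx", "cy" (pixels), "cam_to_world" (4x4, takes a point from camera to world coordinates). Camera axes: x right, y down, z forward; pixel columns grow to the right and rows downward; lengths in mm; the calibration is good to about 2 mm. The wrist camera is an equidistant fisheye: a pixel r from the principal point sees the ray r / f radians off the axis. A picture is of the moment at which its call begins. There is no depth.
- arm.job_done(): hands the job in, once; it reports no verdict.
The state is a dict: "time": time; "q": joint angles; "dq": joint speeds; "joint_efforts": joint torques, N m; "tool_pos": TCP position; "tool_rot": TCP orientation; "force": force on the tool from outside, world axes, zero at the start; "ft_torque": the same for the moment, N m; "finger_gap": finger opening in mm.
Only numpy, scipy, OpenCV 4.12 (cv2) and the standard library are available. Lean on these libraries where they do the work, as an engineer would, in place of code of your own. Each camera call takes 0.05 s, during which the arm holds its last target.

## Working session

There is one attempt and no reset: what is moved stays moved. The work goes in short steps, Python scripts to look and compute and a shell command to move; the robot and the scene stay as the last step left them, time stands still between calls to the robot, and variables do not carry over. Pictures are saved under pics/ and viewed, and the job is handed in when it is done.

```bash
ls; mkdir -p pics; cat > h.py <<'E'
import numpy as np, cv2
from station import arm
def cap(name,fn):
    c=arm.capture(name); cv2.imwrite('pics/'+fn+'.png',c['pixels'][:,:,::-1]); np.savez('pics/'+fn+'.npz',**c); return c
def load(fn): return dict(np.load('pics/'+fn+'.npz'))
def ray(c,u,v,name='top'):
    x=(u-c['cx'])/c['fx'];y=(v-c['cy'])/c['fy']
    if name=='wrist':
        r=np.hypot(x,y); d=np.array([np.sin(r)*x/(r+1e-12),np.sin(r)*y/(r+1e-12),np.cos(r)])
    else: d=np.array([x,y,1.])
    T=np.array(c['cam_to_world']); return T[:3,3],T[:3,:3]@d
def onz(c,u,v,z,name='top'):
    o,d=ray(c,u,v,name); return o+d*(z-o[2])/d[2]
E
python3 - <<'E'
from h import *
for n in('scene','top','wrist'):
    c=cap(n,n+'0'); print(n,c['fx'],c['cx'],c['cy'],np.round(c['cam_to_world'],3).tolist())
s=arm.read_state();print(s['time'],s['tool_pos'],np.round(s['tool_rot'],3).tolist(),s['finger_gap'])
E
```

```text
pics
scene 509.6319716653847 321.09150741412884 235.9220286570548 [[-0.441, 0.562, -0.7, 1393.858], [0.898, 0.288, -0.333, 317.035], [0.014, -0.775, -0.632, 803.74], [0.0, 0.0, 0.0, 1.0]]
top 584.144229414372 317.03785468564763 236.91028562849004 [[-0.005, -0.992, 0.129, 361.12], [-1.0, 0.005, 0.0, -77.346], [-0.001, -0.129, -0.992, 1425.059], [0.0, 0.0, 0.0, 1.0]]
wrist 371.64829954431775 324.8247369613458 237.18851313974926 [[0.296, 0.927, 0.231, 122.282], [0.955, -0.286, -0.073, 615.359], [-0.002, 0.242, -0.97, 385.477], [0.0, 0.0, 0.0, 1.0]]
0.15 [184.99876146 596.55922218 222.08287374] [[-0.955, 0.296, -0.0], [0.296, 0.955, -0.001], [0.0, -0.001, -1.0]] 87.7328324135641
```

View pics/top0.png

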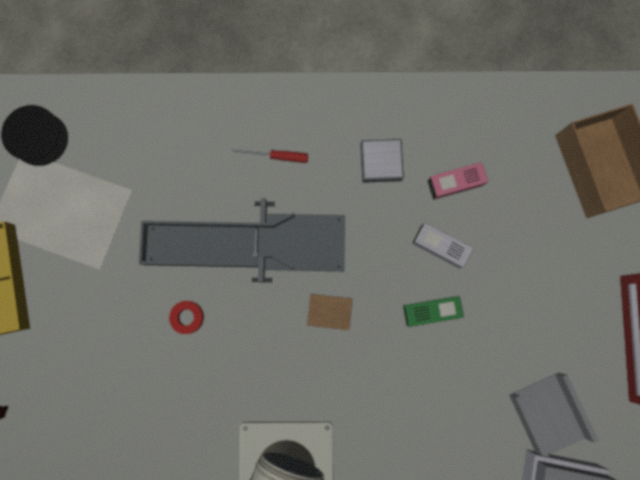

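View pics/scene0.png

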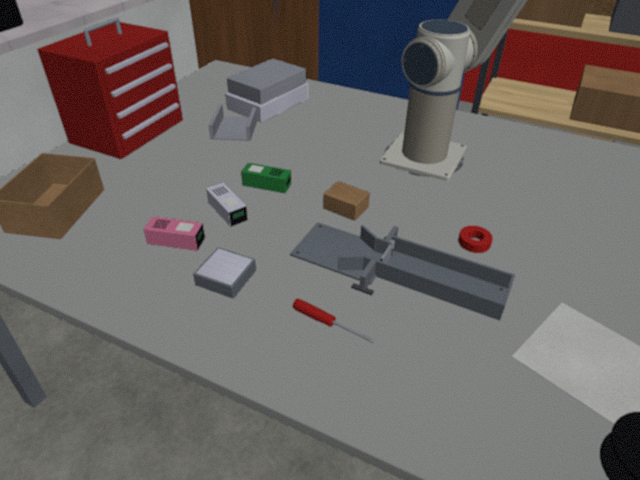

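View pics/wrist0.png

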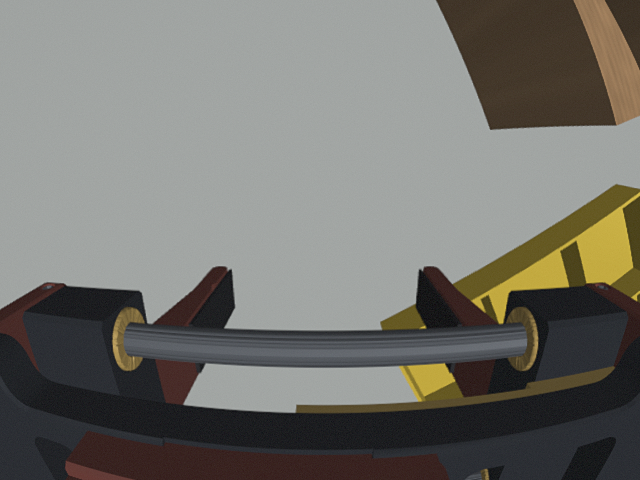

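The unit candidates in the top view are silver (443,245), pink (458,180) and green (434,311). The silver one fits, since it is plain aluminium and long. The grey square at (382,160) is the spare. The gate runs right to left, with the infeed on the right at u≈345, the gateway at u≈262, and the tray ending at u≈140.

```bash
python3 - <<'E'
from h import *
c=load('top0'); im=c['pixels'][:,:,::-1]
cv2.imwrite('pics/crop_u.png',cv2.resize(im[205:285,390:500],None,fx=7,fy=7,interpolation=cv2.INTER_CUBIC))
cv2.imwrite('pics/crop_g.png',cv2.resize(im[190:290,130:355],None,fx=3.5,fy=3.5,interpolation=cv2.INTER_CUBIC))
E
```

```text
(no output)
```

View pics/crop_u.png

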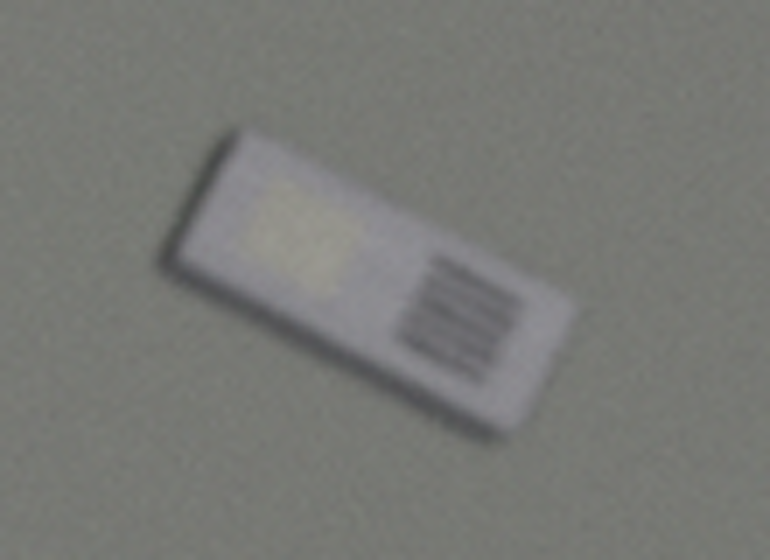

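View pics/crop_g.png

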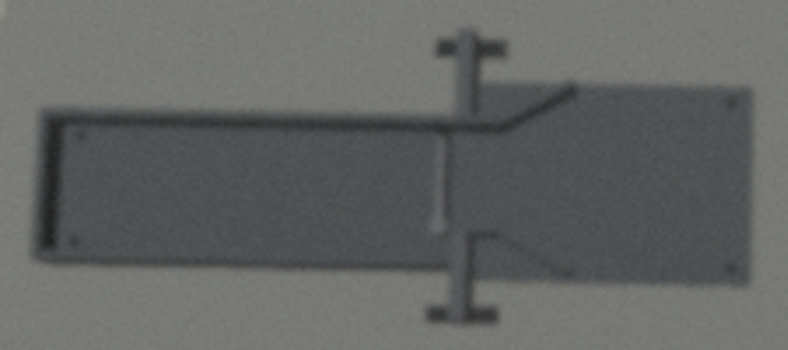

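Crop check: the silver unit has the label, the vents and the black bezel on its left end, so it is the one. The funnel opens to the right and the flap leaf is at crop (440,180), with its hinge end at the bottom. So lane +x is world +y and lane +y is world −x.

```bash
python3 - <<'E'
from h import *
c=load('top0')
P=lambda u,v,z,s,o: onz(c,u/s+o[0],v/s+o[1],z)
g=(130,190)
pts=[((752,89,6),(-210,-70)),((748,285,6),(-210,70)),((42,108,46),(280,-40)),((35,262,46),(280,64)),((467,30,46),(-10,-100)),((459,320,46),(-10,100))]
W=np.array([P(p[0],p[1],p[2],3.5,g)[:2] for p,_ in pts]);L=np.array([l for _,l in pts],float)
Wc=W-W.mean(0);Lc=L-L.mean(0)
U,S,Vt=np.linalg.svd(Lc.T@Wc); R=(U@Vt).T
t=W.mean(0)-R@L.mean(0)
print('gate yaw',np.degrees(np.arctan2(R[1,0],R[0,0])),'det',np.linalg.det(R),'origin',t); print('resid',np.round(W-(L@R.T+t),1).tolist())
for n,x in(('infeed',-140),('tray',160)): print(n,R@[x,0]+t)
q=[P(u,v,48,7,(390,205))[:2] for u,v in((238,128),(577,305),(507,440),(178,264))]
q=np.array(q);print(q, [np.linalg.norm(q[i]-q[(i+1)%4]) for i in range(4)],q.mean(0))
d=q[1]+q[2]-q[0]-q[3];print('unit yaw',np.degrees(np.arctan2(d[1],d[0])))
np.savez('gate.npz',R=R,t=t)
E
```

```text
gate yaw 88.7474204396317 det 0.9999999999999993 origin [535.04896195  63.9001402 ]
resid [[-1.2, 2.0], [0.8, 3.2], [0.6, -1.6], [-0.8, -2.8], [-0.3, -0.2], [1.0, -0.6]]
infeed [531.98857649 -76.06640595]
tray [538.54654533 223.86190722]
[[ 572.2668733  -332.0088418 ]
 [ 511.0781937  -445.06584399]
 [ 465.41124543 -419.67506116]
 [ 525.71853432 -310.33879526]] [np.float64(128.5532584351646), np.float64(52.25095230887724), np.float64(124.86548015614932), np.float64(51.345289743499535)] [ 518.61871169 -376.77213555]
unit yaw -118.6482811130226
```

```bash
python3 -m creep '[[1,-30,-27,0,0],[1,-30,-27,0,0],[1,-30,-27,0,0],[1,-30,-27,0,0],[1,-30,-27,0,0],[1,-30,-27,0,0],[1,-30,-27,0,0],[1,-30,-27,0,0],[1,-30,-27,0,0],[1,-30,-27,0,0],[1,-30,-27,0,0],[1,-30,-27,0,0]]'
python3 -m creep '[[1,-18,-36,0,0],[1,-18,-36,0,0],[1,-18,-36,0,0],[1,-18,-36,0,0],[1,-18,-36,0,0],[1,-18,-36,0,0],[1,-18,-36,0,0],[1,-18,-36,0,0],[1,-18,-36,0,0],[1,-18,-36,0,0],[1,-18,-36,0,0],[1,-18,-36,0,0]]'
python3 -m creep '[[1,0,0,0,0.125],[1,0,0,0,0.125],[1,0,0,0,0.125],[1,0,0,0,0.125],[1,0,0,0,0.125],[1,0,0,0,0.125],[1,0,0,0,0.125],[1,0,0,0,0.125],[1,0,0,0,0.125],[1,0,0,0,0.125],[1,0,0,0,0.125],[1,0,0,0,0.125]]'
cat > st.py <<'E'
from h import *
s=arm.read_state();R=s['tool_rot']
def plan(x,y,z,yaw):
    d=np.array([x,y,z])-s['tool_pos']; sh=R.T@d
    cy=np.degrees(np.arctan2(R[1,1],R[0,1])); dy=(yaw-cy+180)%360-180
    print('t',round(s['time'],2),'tcp',np.round(s['tool_pos'],1),'yyaw',round(cy,1),'tilt',round(R[2,2],4),'gap',round(s['finger_gap'],1),'F',np.round(s['force'],1),'q6',round(s['q'][5],1))
    print('shift tool',np.round(sh,1),'turn rad',round(np.radians(-dy),3))
E
python3 - <<'E'
from st import *
plan(518.6,-376.8,160,-28.6)
E
```

```text
time: 1.15
tool_pos: [433.5, 178.9, 222.7]
tool_rot: [[-0.955, 0.296, 0.0], [0.296, 0.955, 0.0], [-0.0, 0.0, -1.0]]
force: [0.5, 0.3, -0.2]
finger_gap: 87.9
time: 2.15
tool_pos: [511.0, -297.9, 222.5]
tool_rot: [[-0.955, 0.297, -0.0], [0.297, 0.955, 0.0], [0.0, 0.0, -1.0]]
force: [0.3, 0.3, -0.4]
finger_gap: 87.6
time: 3.15
tool_pos: [511.1, -295.7, 222.4]
tool_rot: [[0.234, 0.972, -0.001], [0.972, -0.234, 0.0], [0.0, -0.001, -1.0]]
force: [1.4, 0.1, 0.2]
finger_gap: 88.1
t 3.15 tcp [ 511.1 -295.7  222.4] yyaw -13.5 tilt -1.0 gap 88.1 F [1.4 0.1 0.2] q6 -17.7
shift tool [-77.1  26.3  62.3] turn rad 0.263
```

```bash
python3 -m creep '[[1,-38,13,10,0],[1,-38,13,10,0],[1,0,0,20,0.125],[1,0,0,20,0.125],[1,0,0,0,0.013],[1,0,0,0,0]]'
python3 - <<'E'
from st import *
plan(518.6,-376.8,160,-28.6)
cap('wrist','w1');cap('top','t1')
E
```

```text
time: 3.65
tool_pos: [518.4, -375.2, 161.5]
tool_rot: [[0.471, 0.882, -0.003], [0.882, -0.471, 0.002], [0.0, -0.003, -1.0]]
force: [0.4, -0.4, 0.4]
finger_gap: 87.7
t 3.65 tcp [ 518.4 -375.2  161.5] yyaw -28.1 tilt -1.0 gap 87.7 F [ 0.4 -0.4  0.4] q6 -8.9
shift tool [-1.3  1.   1.5] turn rad 0.009
```

View pics/w1.png

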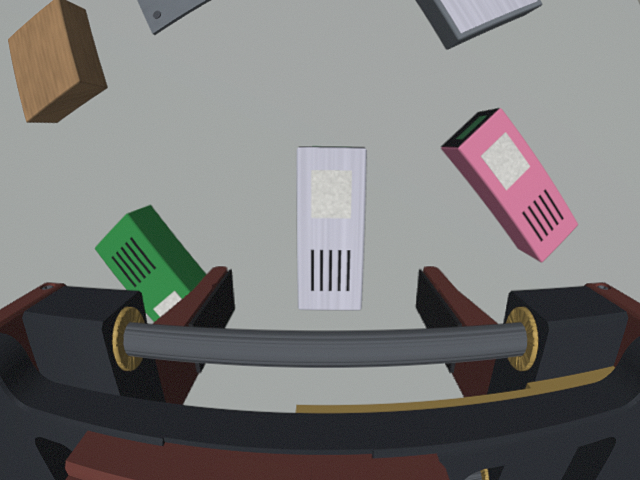

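The wrist view shows the silver unit straight ahead between the fingers, with its top-face corners at about (297,147), (366,148), (362,310) and (299,310). Its jaws align well. I'll cast those corners to check against the top view.

```bash
python3 - <<'E'
from st import *
c=load('w1')
q=np.array([onz(c,u,v,48,'wrist')[:2] for u,v in((297,147),(366,148),(362,310),(299,310))])
print(np.round(q,1).tolist(),[round(np.linalg.norm(q[i]-q[(i+1)%4]),1) for i in range(4)],q.mean(0))
d=q[0]+q[1]-q[2]-q[3];print(np.degrees(np.arctan2(d[1],d[0])))
m=q.mean(0); plan(m[0],m[1],22,-28.6)
E
```

```text
[[530.6, -308.4], [575.4, -333.0], [514.4, -447.5], [468.8, -423.1]] [np.float64(51.1), np.float64(129.7), np.float64(51.7), np.float64(130.3)] [ 522.31120467 -378.02185126]
61.80971977329815
t 3.75 tcp [ 519.8 -375.7  163.6] yyaw -28.0 tilt -1.0 gap 87.5 F [ 0.5  0.1 -0.2] q6 -8.9
shift tool [ -0.8   3.2 141.6] turn rad 0.01
```

```bash
python3 -m creep '[[1,-2,2,30,0.008],[1,0,0,30,0],[1,0,0,30,0],[1,0,0,30,0],[1,0,0,20,0],[1,0,0,9,0],[0,0,0,0,0],[0,0,0,0,0],[0,0,0,0,0],[0,0,0,0,0],[0,0,0,0,0],[0,0,0,0,0]]'
python3 -m creep '[[0,0,0,0,0],[0,0,0,0,0],[0,0,0,0,0],[0,0,0,0,0]]'
```

```text
time: 4.75
tool_pos: [520.6, -378.8, 14.9]
tool_rot: [[0.48, 0.877, 0.001], [0.877, -0.48, -0.001], [-0.0, 0.002, -1.0]]
force: [0.1, -0.2, 11.8]
finger_gap: 51.9
time: 5.08
tool_pos: [520.6, -378.9, 14.9]
tool_rot: [[0.48, 0.877, 0.001], [0.877, -0.48, -0.001], [-0.0, 0.001, -1.0]]
force: [-1.1, 1.1, 7.4]
finger_gap: 51.6
```

```bash
python3 -m creep '[[0,0,0,-15,0],[0,0,0,-25,0],[0,0,0,-30,0],[0,0,0,-30,0],[0,0,0,-10,-0.12],[0,0,0,0,-0.12],[0,0,0,0,-0.12],[0,0,0,0,-0.11],[0,0,0,0,0],[0,0,0,0,0]]'
python3 - <<'E'
from st import *
plan(532,-76,125,-1.3)
E
```

```text
time: 5.92
tool_pos: [519.8, -378.2, 124.0]
tool_rot: [[0.034, 0.999, -0.0], [0.999, -0.034, 0.0], [0.0, -0.0, -1.0]]
force: [0.0, 0.3, -2.5]
finger_gap: 51.7
t 5.92 tcp [ 519.8 -378.2  124. ] yyaw -2.0 tilt -1.0 gap 51.7 F [ 0.   0.3 -2.5] q6 -35.1
shift tool [302.5   1.8  -0.9] turn rad -0.012
```

```bash
python3 -m creep '[[0,20,0,0,-0.01],[0,35,0,0,0],[0,38,0,0,0],[0,38,0,0,0],[0,38,1,0,0],[0,38,1,0,0],[0,38,0,0,0],[0,32,0,0,0],[0,25,0,0,0],[0,0,0,0,0],[0,0,0,0,0]]'
python3 - <<'E'
from st import *
plan(532,-76,22,-1.3)
cap('top','t2');cap('wrist','w2');cap('scene','s2')
E
```

```text
time: 6.83
tool_pos: [528.6, -75.4, 123.9]
tool_rot: [[0.021, 1.0, -0.0], [1.0, -0.021, -0.0], [-0.0, -0.0, -1.0]]
force: [0.0, -0.1, -3.8]
finger_gap: 52.2
t 6.83 tcp [528.6 -75.4 123.9] yyaw -1.2 tilt -1.0 gap 52.2 F [ 0.  -0.1 -3.8] q6 -8.2
shift tool [ -0.5   3.4 101.9] turn rad 0.002
```

View pics/w2.png

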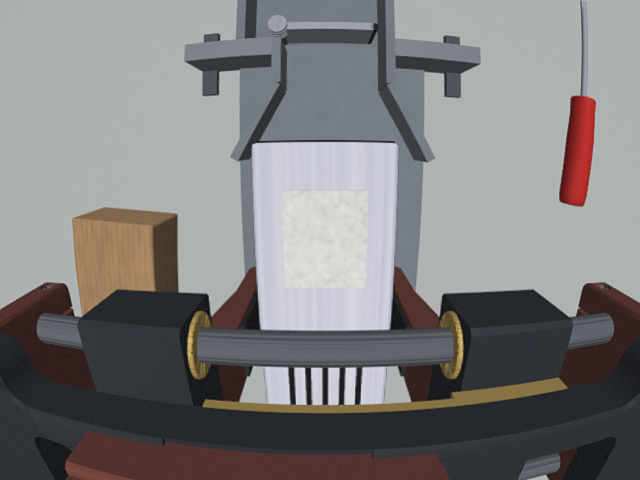

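View pics/s2.png

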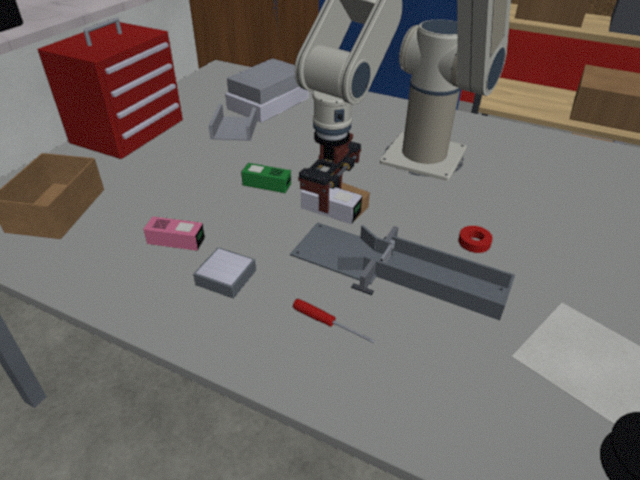

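The wrist view shows the unit held straight over the plate, with the funnel guide ends at (237,158) and (430,158) and the flap shut at v≈30. I'll check the lane centre using the guide ends and panel tips.

```bash
python3 - <<'E'
from st import *
c=load('w2')
for n,u,v,z in(('guideL',237,152,46),('guideR',431,152,46),('kneeL',285,88,46),('kneeR',379,88,46),('panelL',187,47,46),('panelR',479,49,46),('plL',243,180,6),('plR',422,180,6)):
    print(n,np.round(onz(c,u,v,z,'wrist'),1))
E
```

```text
guideL [472.5 -13.   46. ]
guideR [600.3 -15.2  46. ]
kneeL [505.4  27.5  46. ]
kneeR [565.9  26.6  46. ]
panelL [438.6  62.6  46. ]
panelR [637.   58.6  46. ]
plL [466.7 -35.1   6. ]
plR [604.9 -37.7   6. ]
```

```bash
python3 -m creep '[[0,0,2,25,0],[0,0,3,30,0],[0,0,0,25,0],[0,0,0,12,0],[0,0,0,6,0],[0,0,0,4,0],[0,0,0,0,0],[0,0,0,0,0]]'
```

```text
time: 7.65
tool_pos: [534.4, -77.0, 22.6]
tool_rot: [[0.022, 1.0, 0.002], [1.0, -0.022, -0.0], [-0.0, 0.002, -1.0]]
force: [-0.2, -0.0, -1.8]
finger_gap: 52.0
```

```bash
python3 -m creep '[[0,0,0,1.5,0],[0,0,0,0,0],[0.85,0,0,0,0],[0.85,0,0,0,0],[0.85,0,0,0,0],[0.85,0,0,0,0],[0.85,0,0,0,0],[0.85,0,0,0,0]]'
python3 -m creep '[[0.85,0,0,-20,0],[0.85,0,0,-30,0],[0.85,0,0,-30,0],[0.3,-30,0,-15,0],[0.3,-38,0,0,0],[0.3,-30,0,0,0],[0.3,0,0,0,0],[0.3,0,0,0,0]]'
python3 - <<'E'
from st import *
plan(533.5,-165,18,-1.3)
cap('top','t3');cap('wrist','w3')
E
```

```text
time: 8.32
tool_pos: [533.8, -76.7, 20.3]
tool_rot: [[0.021, 1.0, 0.0], [1.0, -0.021, -0.0], [-0.0, 0.0, -1.0]]
force: [0.2, -0.6, 0.8]
finger_gap: 74.4
time: 8.98
tool_pos: [531.4, -175.8, 115.2]
tool_rot: [[0.024, 1.0, 0.0], [1.0, -0.024, 0.0], [0.0, 0.0, -1.0]]
force: [-0.6, 0.1, -0.1]
finger_gap: 44.8
t 8.98 tcp [ 531.4 -175.8  115.2] yyaw -1.4 tilt -1.0 gap 44.8 F [-0.6  0.1 -0.1] q6 -18.2
shift tool [10.8  1.9 97.2] turn rad -0.001
```

View pics/w3.png

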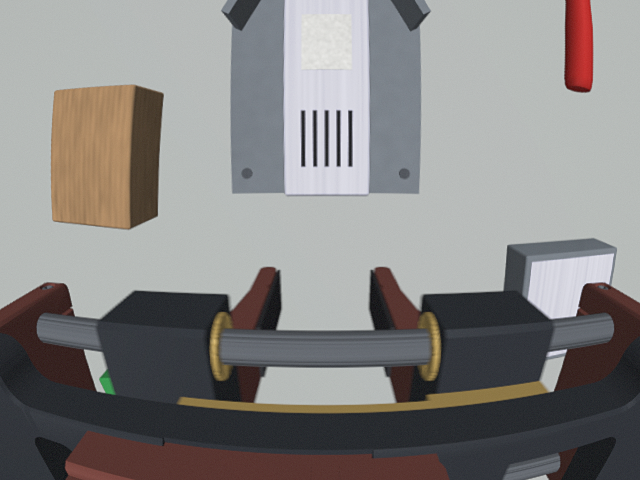

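The unit lies flat on the plate and straight along the lane. Its rear top edge is at v≈194, between u=285 and 369, near the plate end at v≈192.

```bash
python3 - <<'E'
from st import *
c=load('w3')
a=onz(c,285,194,54,'wrist');b=onz(c,369,194,54,'wrist');print(a,b,onz(c,233,193,6,'wrist'),onz(c,420,193,6,'wrist'))
E
```

```text
[ 507.59050751 -138.08432924   54.        ] [ 558.83129194 -139.17254642   54.        ] [ 462.66045655 -141.95747802    6.        ] [ 603.3995809  -144.95948603    6.        ]
```

```bash
python3 -m creep '[[0.15,0,0.5,30,0],[0.15,0,0,30,0],[0.15,0,0,25,0],[0.15,0,0,11,0],[0.15,0,0,0,0],[0.15,0,0,0,0]]'
python3 -m creep '[[0.15,10,0,0,0],[0.15,10,0,0,0],[0.15,6,0,0,0],[0.15,5,0,0,0],[0.15,5,0,0,0],[0.15,8,0,0,0],[0.15,8,0,0,0],[0.15,8,0,0,0],[0.15,8,0,0,0],[0.15,8,0,0,0],[0.15,8,0,0,0],[0.15,0,0,0,0]]'
python3 - <<'E'
from st import *
plan(537.5,156,18,-1.3)
cap('wrist','w4');cap('top','t4')
E
```

```text
time: 9.58
tool_pos: [532.0, -173.7, 19.0]
tool_rot: [[0.02, 1.0, -0.001], [1.0, -0.02, 0.0], [0.0, -0.001, -1.0]]
force: [1.0, -0.4, -0.8]
finger_gap: 13.0
time: 10.58
tool_pos: [534.2, -89.5, 19.8]
tool_rot: [[0.02, 1.0, 0.001], [1.0, -0.02, 0.0], [0.0, 0.001, -1.0]]
force: [0.5, -0.4, -0.3]
finger_gap: 13.3
t 10.58 tcp [534.2 -89.5  19.8] yyaw -1.2 tilt -1.0 gap 13.3 F [ 0.5 -0.4 -0.3] q6 -9.6
shift tool [245.5  -1.7   1.8] turn rad 0.003
```

View pics/w4.png

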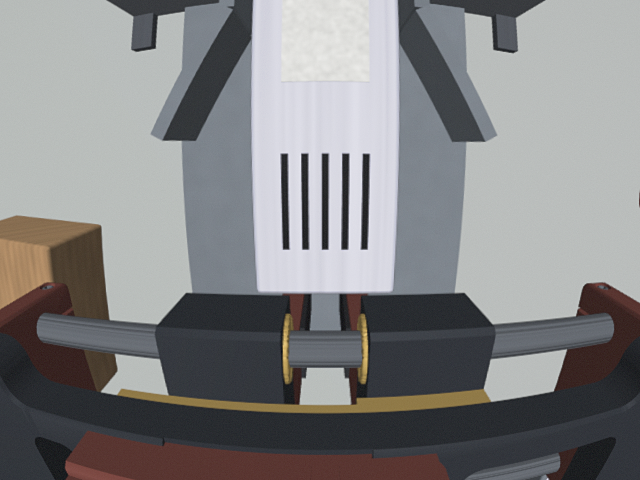

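The unit is square in the funnel, with its rear edge at v≈292 against the fingers. I'll keep pushing.

```bash
python3 -m creep '[[0.15,7,0,0,0],[0.15,7,0,0,0],[0.15,7,0,0,0],[0.15,7,0,0,0],[0.15,7,0,0,0],[0.15,7,0,0,0],[0.15,7,0,0,0],[0.15,7,0,0,0],[0.15,7,0,0,0],[0.15,7,0,0,0],[0.15,7,0,0,0],[0.15,0,0,0,0]]'
python3 - <<'E'
from st import *
plan(537.5,156,18,-1.3)
cap('wrist','w5');cap('scene','s5')
E
```

```text
time: 11.68
tool_pos: [535.8, -12.7, 19.3]
tool_rot: [[0.02, 1.0, 0.001], [1.0, -0.02, 0.0], [0.0, 0.001, -1.0]]
force: [0.2, -0.2, -0.3]
finger_gap: 13.2
t 11.68 tcp [535.8 -12.7  19.3] yyaw -1.2 tilt -1.0 gap 13.2 F [ 0.2 -0.2 -0.3] q6 -1.5
shift tool [168.7  -1.7   1.3] turn rad 0.002
```

View pics/w5.png

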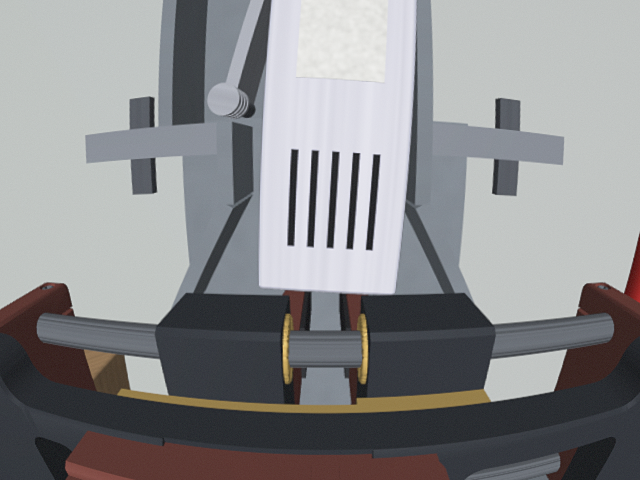

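View pics/s5.png

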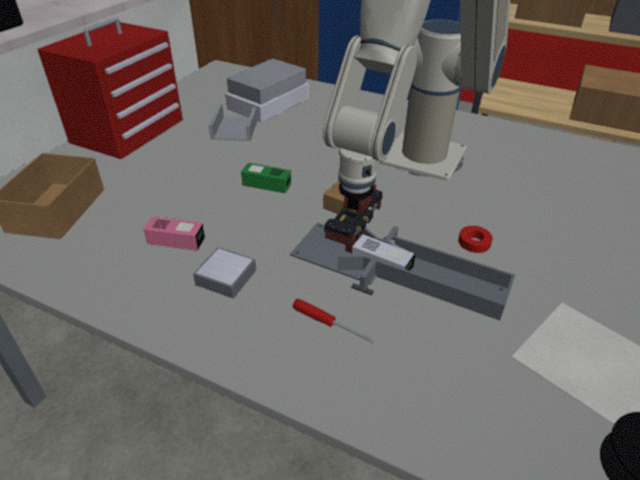

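The unit is in the gateway with the flap swung open (leaf from (230,100) to (262,0)), and it leans slightly against the right wall. Continuing.

```bash
python3 -m creep '[[0.15,7,0,0,0],[0.15,7,0,0,0],[0.15,7,0,0,0],[0.15,7,0,0,0],[0.15,7,0,0,0],[0.15,7,0,0,0],[0.15,7,0,0,0],[0.15,7,0,0,0],[0.15,7,0,0,0],[0.15,7,0,0,0],[0.15,7,0,0,0],[0.15,0,0,0,0]]'
python3 - <<'E'
from st import *
plan(537.5,156,18,-1.3)
cap('wrist','w6')
E
```

```text
time: 12.78
tool_pos: [537.0, 64.8, 19.2]
tool_rot: [[0.02, 1.0, -0.0], [1.0, -0.02, 0.0], [0.0, -0.0, -1.0]]
force: [0.2, 0.1, 0.4]
finger_gap: 13.1
t 12.78 tcp [537.   64.8  19.2] yyaw -1.2 tilt -1.0 gap 13.1 F [0.2 0.1 0.4] q6 6.7
shift tool [91.2 -1.3  1.3] turn rad 0.003
```

View pics/w6.png

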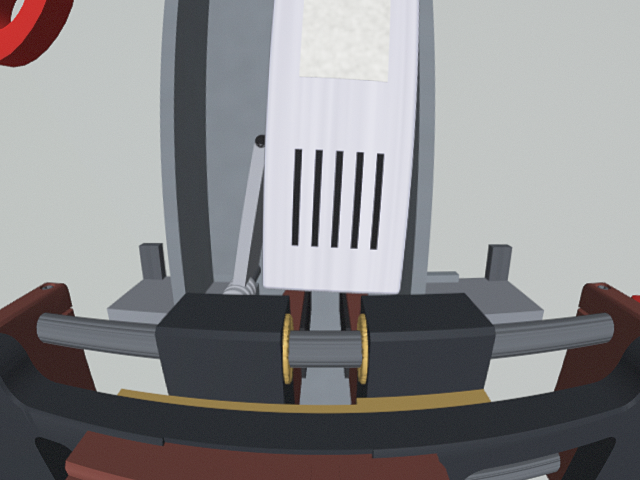

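```bash
python3 -m creep '[[0.15,8,0,0,0],[0.15,8,0,0,0],[0.15,8,0,0,0],[0.15,8,0,0,0],[0.15,8,0,0,0],[0.15,8,0,0,0],[0.15,8,0,0,0],[0.15,8,0,0,0],[0.15,8,0,0,0],[0.15,8,0,0,0],[0.15,6,0,0,0],[0.15,4,0,0,0]]'
python3 -m creep '[[0.15,0,0,0,0],[0.15,-4,0,0,0],[0.15,0,0,0,0]]'
python3 - <<'E'
from st import *
plan(537.5,156,18,-1.3)
cap('wrist','w7')
E
```

```text
time: 13.83
tool_pos: [538.5, 154.1, 19.2]
tool_rot: [[0.02, 1.0, -0.001], [1.0, -0.02, -0.0], [-0.0, -0.001, -1.0]]
force: [0.1, -5.2, 4.4]
finger_gap: 13.0
time: 14.08
tool_pos: [538.4, 148.9, 18.9]
tool_rot: [[0.021, 1.0, -0.001], [1.0, -0.021, 0.0], [0.0, -0.001, -1.0]]
force: [0.4, 0.8, 0.9]
finger_gap: 13.1
t 14.08 tcp [538.4 148.9  18.9] yyaw -1.2 tilt -1.0 gap 13.1 F [0.4 0.8 0.9] q6 15.4
shift tool [ 7.  -1.   0.9] turn rad 0.002
```

View pics/w7.png

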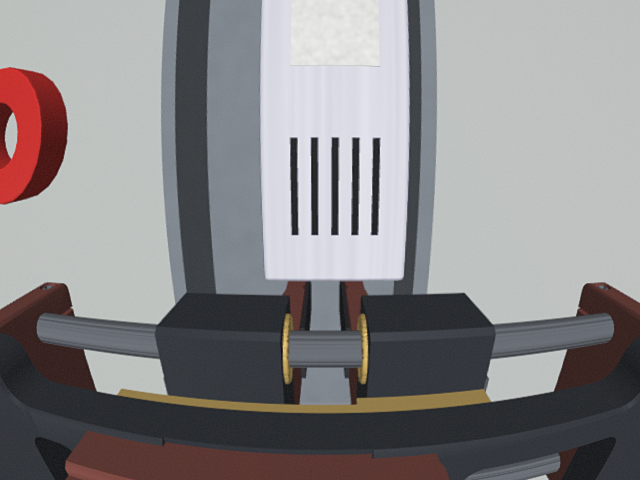

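The unit is in the tray and the fingers have backed off its rear edge (v≈280). Now I'll lift straight out and check from above.

```bash
python3 -m creep '[[0.15,0,0,-15,0],[0.15,0,0,-30,0],[0.15,0,0,-35,0],[0.15,0,0,-40,0],[0.15,-30,0,-30,0],[0.15,-40,0,0,0],[0.15,-40,0,0,0],[0.15,-40,0,0,0],[0.15,-30,0,0,0],[0.15,0,0,0,0],[0.15,0,0,0,0],[0.15,0,0,0,0]]'
python3 - <<'E'
from st import *
plan(537.5,156,18,-1.3)
cap('wrist','w8');cap('scene','s8');c=cap('top','t8')
cv2.imwrite('pics/t8c.png',cv2.resize(c['pixels'][120:340,120:400,::-1],None,fx=2.7,fy=2.7))
cv2.imwrite('pics/s8c.png',cv2.resize(load('s8')['pixels'][200:330,280:530,::-1],None,fx=3,fy=3))
E
```

```text
time: 15.13
tool_pos: [534.9, -30.0, 168.5]
tool_rot: [[0.022, 1.0, -0.0], [1.0, -0.022, 0.0], [0.0, -0.0, -1.0]]
force: [-1.0, -0.2, 0.6]
finger_gap: 13.1
t 15.13 tcp [534.9 -30.  168.5] yyaw -1.3 tilt -1.0 gap 13.1 F [-1.  -0.2  0.6] q6 -3.3
shift tool [186.   -1.5 150.6] turn rad 0.001
```

View pics/w8.png

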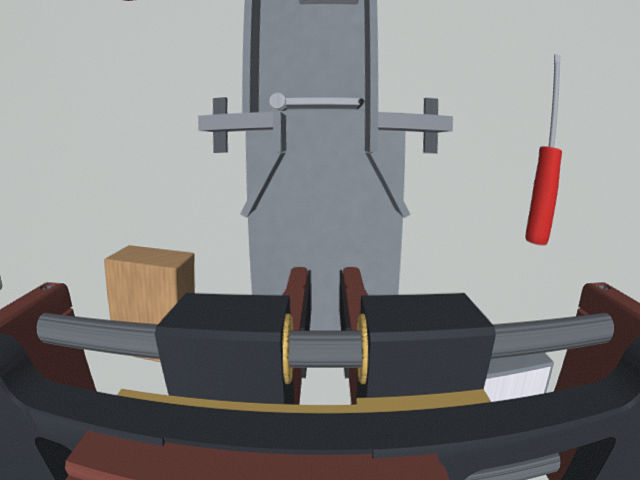

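View pics/t8c.png

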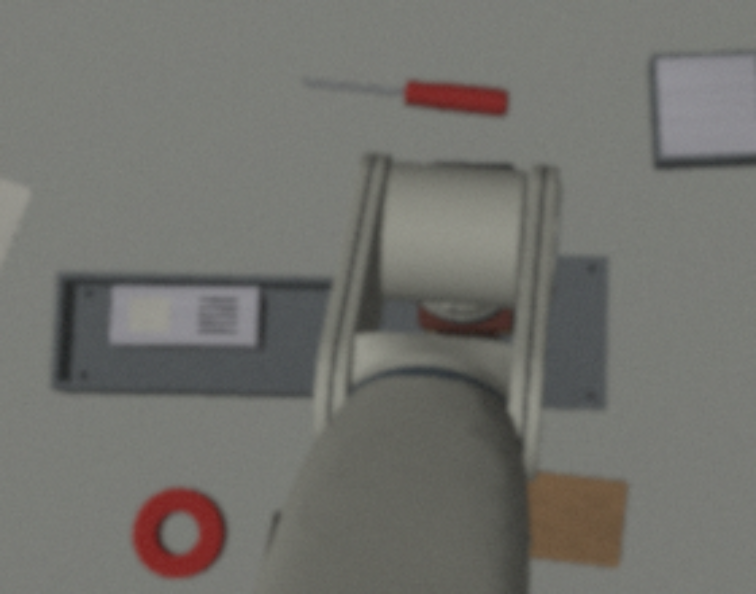

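View pics/s8c.png

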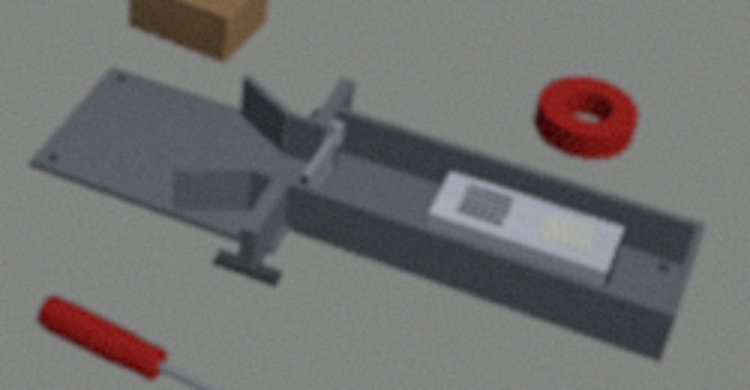

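```bash
python3 - <<'E'
from st import *
c=load('t8'); g=np.load('gate.npz')
q=np.array([onz(c,u/2.7+120,v/2.7+120,54)[:2] for u,v in((110,285),(260,287),(258,347),(109,346))])
L=(q-np.array([537,66]))@g['R']; print(np.round(L,1).tolist(),L.mean(0), 'alt origin',((q-g['t'])@g['R']).mean(0))
w=load('w8'); a=onz(w,278,101,45,'wrist');b=onz(w,362,102,45,'wrist')
print('flap leaf dir deg',np.degrees(np.arctan2(*(b-a)[[1,0]])),a,b)
E
```

```text
[[228.7, -27.0], [96.7, -27.4], [96.4, 25.6], [226.8, 27.0]] [162.13010236  -0.45680258] alt origin [164.27210988  -2.3614717 ]
flap leaf dir deg -2.114465727075491 [501.19416284  71.37793325  45.        ] [565.34687525  69.00934122  45.        ]
```

```bash
python3 - <<'E'
from h import *
print(arm.job_done())
E
```

```text
the job is handed in; nothing more can be done
None
```

The avionics unit is in the receiving tray with the flap shut behind it, and I handed the job in at about 15 s. `arm.job_done()` reports no verdict.

I gripped the silver unit across its width, set it flat on the infeed plate along the lane and let go. I then pushed it from behind through the flap with the nearly shut fingers, keeping it down on the plate. Finally I backed off, lifted straight out and moved clear.

**Last checks:**
- **Unit:** its centre measured about 162–164 mm past the gateway and within about 2 mm of the lane's middle line. It looks flat in both the top and scene views.
- **Flap:** the leaf lies within about 1° of shut in the wrist view.
- **Bystanders:** nothing went near the tape, carton, screwdriver or spare, and they look in place in the last pictures. I did not measure their positions again.
- **Disagreement:** the top and wrist cameras put the gateway 2–3 mm apart, well inside the tolerances.

No check failed.

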